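# Lower two digestion flasks into their heaters

### The arm

A 6-joint arm with a two-finger parallel gripper is mounted at the origin on the work surface. World frame = base frame: x ahead of the robot, y to its left, z up, the work surface at z = 0. Lengths are in mm, angles in rad, forces in N, time in s.
With the tool pointing down it reaches from about 275 to 1000 mm from the base axis. Payload 8.4 kg.
Tool frame: the origin (TCP) lies between the finger pads; the fingertips stand 17 mm ahead of it and the grasp point (between the pads) lies 2 mm behind it; z points along the fingers, y is the line along which they close (so a half turn about z gives the same grasp; the last joint's range is limited). The gripper opens to 85 mm and grips with 20 to 120 N. Pads are 22 mm wide; open, the fingers measure 114 mm over their backs; the gripper's body (76 mm by 85 mm) begins 54 mm behind the grasp point. The pads swing forward as they close: fully open they stand 13 mm farther back than shut.
Start: joints at [1.314, 0.353, 1.633, -0, 1.155, -0.002], TCP at [157.531, 604.824, 248.281] pointing down, gripper open.
Joint ranges: [-2.63, 2.63], [-0.92, 2.1], [0.06, 2.66], [-1.3, 4.44], [0, 2.69], [-3.02, 3.02]. Speed limits (rad/s): [2.22, 2.22, 2.79, 3.14, 3.14, 3.14].

### API

Orientations are given as [roll, pitch, yaw] about the fixed x, y, z axes, in that order (R = Rz(yaw) Ry(pitch) Rx(roll)).
In Python, from rig import sense, grab_frame, sign_off gives the robot as it stands. The module is installed in compiled form; this text tells all that it offers.
- The arm moves only by the tool send_rows, never from a script. Its argument "moves" is a list that holds one entry, the list of rows, each a list of 7 numbers: the shift along the world's x, y, z in m, then the turn, a rotation vector about the world's x, y, z in rad, then the opening, from -1 (shut) to 1 (fully open). In form: [[[dx, dy, dz, rx, ry, rz, jaw], ...]]. A call has 1 to 10 rows; each row shifts and turns the commanded pose from where the row before left it; what a row does not reach is not made up. A row lasts 1/10 s, in which the tool goes at most 50 mm and 8.59 degrees, less where a joint would pass 70% of its speed; a pose out of reach is approached as far as the arm can. A call with a gripper value outside its range is refused whole. The fingers move at their own pace and stop on an object; "grip_force" is the grip in N (left out, the last holds). Time passes only in rows, so rows that do not move let the fingers close. It gives the time, the measured TCP pose, the force, the opening and the grip force at its end, in the units of the state.
- sense(): the state, without advancing time (a new reading comes with each control period).
- grab_frame(name): name is "side" or "top" or "wrist"; returns a dict with "img" (400x640x3 uint8, red, green, blue), "mtx" (3x3 intrinsics, pixels), "rvec" (rotation vector, rad) and "tvec" (3), from world to camera coordinates, as OpenCV has them; the wrist camera has in their place "T_tool_cam" (4x4, takes a point from camera to tool coordinates, whose origin is the TCP and whose axes are the flange's). Camera axes: x right, y down, z forward; pixel columns grow to the right and rows downward; lengths in mm; the calibration is good to about 2 mm. A picture is of the moment at which its call begins: read the wrist's pose just before it. There is no depth.
- sign_off(): hands the job in; it is judged then, once.
The state is a dict: "clock": time; "qpos": joint angles; "qvel": joint speeds; "joint_efforts": joint torques, N m; "eef_pos": TCP position; "tcp_rot": TCP orientation; "contact_force": force on the tool from outside, world axes, zero at the start; "wrist_torque": the same for the moment, N m; "opening": opening from 0.0 (shut) to 1.0 (fully open); "grasp_force": force on a finger pad.
Only numpy, scipy, OpenCV 4.12 (cv2) and the standard library are available. Lean on these libraries where they do the work, as an engineer would, in place of code of your own. Each camera call takes 0.05 s, during which the arm holds its last target. There are 200 camera calls.

### The job

Set each round-bottomed glass flask into the heater it fits, the larger flask into the wider well and the smaller one into the narrower, so that it stands upright on the cradle down in the well, let go. The cradles stand at unknown heights and the glass is fragile, so feel for the cradle: lower each flask gently until it touches, never press or knock it hard against a heater and never let it drop. Leave everything else on the bench where it is.

Things in the scene. Friction and masses are not known exactly. Their poses are not given: they have to be found in the camera images.
- flask_big: The larger amber glass digestion flask: a round bulb 60 mm in diameter with a straight neck 20 mm in diameter and, at its top, a lip 25 mm across and 6 mm high. 140 mm high in all; about 120 g. Starts upright in a cork ring. Origin at the lowest point of the bulb, z up along the neck; the neck is clear to grip from 70 to 133 mm above the origin.
- flask_big_bulb (a point): Centre of that flask's bulb, on its axis, 30 mm above its lowest point.
- heater_big: Flask heater with the wider well: upright white round pot fixed to the bench, 100 mm across, 100 mm high, with a deep round well 72 mm in diameter open at the top. A round black knob on its side (-x) sticks out 12 mm. Down in the well a flat steel cradle ring carries the flask's bulb (see its rim). Origin at the centre of the underside, z up.
- heater_big_rim (a point): Centre of that well's mouth, level with the rim. The cradle ring below (68 mm outside, 37 mm inside diameter) has its top 35 to 70 mm below the rim: it differs from pot to pot and is not reported. It is sprung, about 0.6 N/mm over 6 mm. A seated flask's lowest point is 6 mm below the cradle's top.
- cork_big: Cork ring fixed to the bench, 76 mm across, 22 mm high, in which the larger flask stands at the start. Origin under its centre.
- flask_small: The smaller amber glass digestion flask: a round bulb 48 mm in diameter with a straight neck 20 mm in diameter and, at its top, a lip 25 mm across and 6 mm high. 140 mm high in all; about 90 g. Starts upright in a cork ring. Origin at the lowest point of the bulb, z up along the neck; the neck is clear to grip from 60 to 133 mm above the origin.
- flask_small_bulb (a point): Centre of that flask's bulb, on its axis, 24 mm above its lowest point.
- heater_small: Flask heater with the narrower well: upright white round pot fixed to the bench, 86 mm across, 100 mm high, with a deep round well 56 mm in diameter open at the top. A round black knob on its side (-x) sticks out 12 mm. Down in the well a flat steel cradle ring carries the flask's bulb (see its rim). Origin at the centre of the underside, z up.
- heater_small_rim (a point): Centre of that well's mouth, level with the rim. The cradle ring below (52 mm outside, 30 mm inside diameter) has its top 35 to 70 mm below the rim: it differs from pot to pot and is not reported. It is sprung, about 0.6 N/mm over 6 mm. A seated flask's lowest point is 5 mm below the cradle's top.
- cork_small: Cork ring fixed to the bench, 64 mm across, 22 mm high, in which the smaller flask stands at the start. Origin under its centre.
- stopper: Bystander: grey stopper, tapered, 28 mm high, 30 mm across its top; origin under its foot.
- marker: Bystander: white marker pen lying on the bench, 120 mm long, 14 mm thick; origin under its middle.
- beaker: Bystander: clear glass beaker, 85 mm high, 68 mm across; origin under its foot.
- conical: Bystander: conical glass flask, 100 mm high, flat base 72 mm across; origin under its foot.
- dish: Bystander: flat closed clear dish, 90 mm across, 15 mm high; origin under its centre.
- reagent: Bystander: white plastic reagent bottle with black cap, 64 mm across, 130 mm high; origin under its foot.
There are look-alikes about, which are no part of the job. What is shaped like the flask_small but purple or yellow is not meant.

How it is judged (in metres and radians):
At the end, for the whole second after the job is handed in: The larger flask is in the wider heater and the smaller flask in the narrower one, each with its bulb centre within 6 mm of the well's axis, its lowest point less than 70 mm above the pot's underside, carried by the heater (over 0.2 N), within 0.2 rad of upright and at rest (under 0.02 m/s) (horizontal distance between flask_big_bulb and heater_big_rim below 0.006 m and z of flask_big in the frame of heater_big below 0.07 m and contact force between flask_big and heater_big above 0.2 N and angle between each of flask_big, flask_small's own z axis and vertical below 0.2 rad and linear speed of each of flask_big, flask_small below 0.02 m/s and horizontal distance between flask_small_bulb and heater_small_rim below 0.006 m and z of flask_small in the frame of heater_small below 0.07 m and contact force between flask_small and heater_small above 0.2 N); the robot touches nothing.
It fails at once if a flask is pressed or knocked against a heater with more than 10 N (contact force between any of flask_big, flask_small and heater_big above 10 N or contact force between any of flask_big, flask_small and heater_small above 10 N).
It fails at once if a flask is dropped (moves faster than 0.3 m/s with no finger on it, a fall of about 5 mm) ((contact force between the fingers and flask_big below 0.02 N and linear speed of flask_big above 0.3 m/s) or (contact force between the fingers and flask_small below 0.02 N and linear speed of flask_small above 0.3 m/s)).
It fails at once if one of the bystanders is displaced by more than 30 mm (distance of any of stopper, marker, beaker, conical, dish, reagent from where it was at the start of the episode above 0.03 m).
It also fails if it takes over 72 s, if anything falls off the work surface, if the arm or the gripper's body presses on something with over 40 N, if the wrist force passes 120 N, or if a joint passes its speed limit or range.

## Working session

There is one attempt and no reset: what is moved stays moved. The work goes in short steps, Python scripts to look and compute and a tool call to move; the robot and the scene stay as the last step left them, time stands still between calls to the robot, and variables do not carry over. Pictures are saved under pics/ and viewed, at most 10 in all, crops included, and the job is handed in when it is done.

Besides the shell and the picture viewer there is one more tool, called after "Call:" as name([rows], argument=value, ...), one row to a line, values as JSON. send_rows: Moves the arm, as the interface text tells. Its arguments: {"type":"object","properties":{"moves":{"type":"array"},"grip_force":{"type":"number"}},"required":["moves"]}

```bash
mkdir -p pics; cat > h.py <<'E'
import numpy as np, cv2, pickle
def load(n): return pickle.load(open(f'pics/{n}.pkl','rb'))
def ray(f,u,v):
    R=cv2.Rodrigues(np.array(f['rvec'],float))[0]; t=np.array(f['tvec'],float).ravel()
    d=R.T@np.linalg.solve(np.array(f['mtx'],float),[u,v,1.]); return -R.T@t,d
def onz(f,u,v,z):
    o,d=ray(f,u,v); return o+d*(z-o[2])/d[2]
def proj(f,p):
    return cv2.projectPoints(np.array(p,float).reshape(-1,3),np.array(f['rvec'],float),np.array(f['tvec'],float),np.array(f['mtx'],float),None)[0].reshape(-1,2)
E
python3 - <<'E'
from rig import *
import pickle,cv2
for n in('top','side'):
    f=grab_frame(n); pickle.dump(f,open(f'pics/{n}.pkl','wb')); cv2.imwrite(f'pics/{n}.png',f['img'][:,:,::-1])
    R=cv2.Rodrigues(f['rvec'])[0]; print(n,(-R.T@f['tvec'].ravel()).round(),R.round(2).tolist(),f['mtx'][0,0])
print(sense())
E
```

```text
top [469.  14. 911.] [[-0.03, -1.0, 0.01], [-0.99, 0.02, -0.13], [0.13, -0.01, -0.99]] 364.30496515743255
side [371. 743. 817.] [[-0.96, -0.28, 0.01], [-0.19, 0.64, -0.74], [0.2, -0.71, -0.67]] 472.56706926668414
{'clock': 0.1, 'qpos': array([ 1.31358668e+00,  3.53607417e-01,  1.63407270e+00,  5.00168664e-05,
        1.15520051e+00, -2.39547329e-03]), 'qvel': array([-0.00028715, -0.00309745, -0.00150221, -0.00205636,  0.00087753,
       -0.0025145 ]), 'joint_efforts': array([-1.12299353e-03, -6.06354690e+01, -3.42823291e+01, -6.08987762e-05,
        3.87198786e-03, -2.16551896e-06]), 'eef_pos': array([157.41820934, 604.42176416, 247.61339067]), 'tcp_rot': array([-3.14030480e+00, -4.88183370e-05,  2.88675822e+00]), 'contact_force': array([ 0.90236615, -0.2167705 ,  0.14556982]), 'wrist_torque': array([-0.03822541,  0.01119106, -0.01991753]), 'grasp_force': 0.0, 'opening': 1.000679433205526}
```

View pics/top.png

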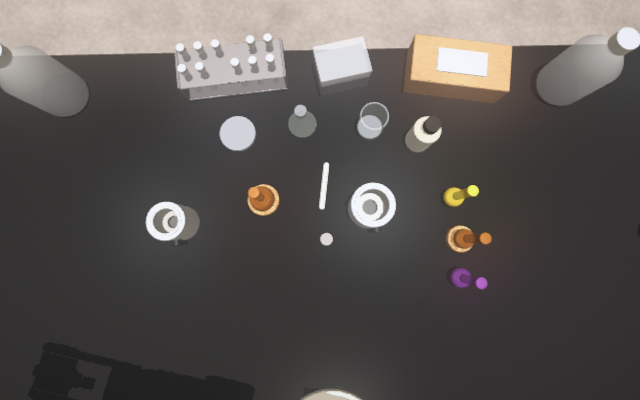

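View pics/side.png

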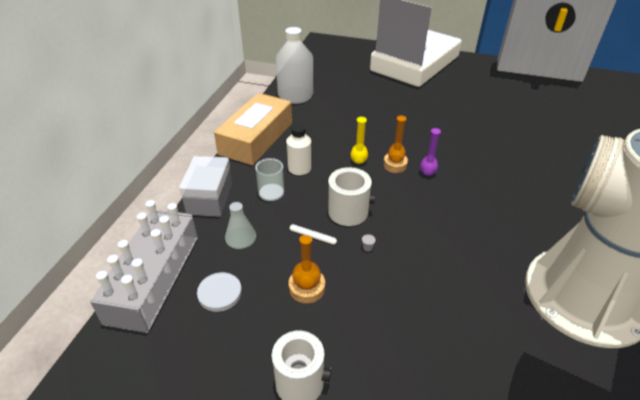

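Ambiguity: the amber flask top(461,239)/side(397,150) sits in the smaller cork ring with yellow top(455,197) and purple top(461,278) look-alikes. The other amber flask is at top(263,198)/side(306,275). Pots are at top(373,205) and (166,222). The amber ones in cork are meant, and I'll measure sizes and confirm in an enlarged crop.

```bash
python3 - <<'E'
from h import *
t=load('top');s=load('side')
def crop(f,x0,y0,x1,y1,k): return cv2.resize(f['img'][y0:y1,x0:x1,::-1],((x1-x0)*k,(y1-y0)*k),interpolation=cv2.INTER_CUBIC)
a=np.hstack([crop(t,130,160,330,280,2),crop(t,340,160,520,280,2)])
b=np.hstack([crop(s,340,100,450,190,3),crop(s,270,225,380,315,3)])
w=760; im=np.zeros((240+270,w,3),np.uint8); im[:240,:760]=a; im[240:,:660]=b
cv2.imwrite('pics/crop1.png',im)
for n,f in(('top',t),('side',s)):
    hsv=cv2.cvtColor(f['img'],cv2.COLOR_RGB2HSV)
    m=cv2.inRange(hsv,(5,190,60),(20,255,255))
    k,l,st,c=cv2.connectedComponentsWithStats(m)
    for i in range(1,k):
        if st[i,4]>60: print(n,st[i],c[i].round(1))
    g=cv2.inRange(hsv,(0,0,200),(180,45,255))
    k,l,st,c=cv2.connectedComponentsWithStats(g)
    for i in range(1,k):
        if st[i,4]>150: print(n,'white',st[i],c[i].round(1))
E
```

```text
top white [    6     0   592    88 26004] [284.9  29.6]
top white [558   0  26  23 258] [570.8   7.3]
top white [617  27  23  22 412] [628.3  37.7]
top white [ 436   47   52   30 1209] [461.9  61.3]
top white [220 116  35  34 904] [237.1 132.7]
top white [414 116  27  27 306] [424.6 132.1]
top white [320 163   9  46 233] [323.9 185.5]
top white [ 351  183   45   44 1139] [372.  204.8]
top white [146 202  39  38 815] [165.6 220.7]
side [389 116  17  46 419] [397.8 141.9]
side [293 236  27  53 829] [305.9 267. ]
side white [ 372   30   89   42 1068] [427.5  50.4]
side white [282  41  19  18 240] [290.5  48.5]
side white [241  73  32  11 235] [256.4  78.3]
side white [    0    83   266   317 12251] [115.6 248.9]
side white [234 103  39  25 506] [253.2 115.1]
side white [626 130  14  32 167] [631.8 145.3]
side white [287 136  24  13 231] [298.4 142.2]
side white [ 587  136   41   62 1551] [610.1 166.4]
side white [329 168  42  28 509] [349.6 181.6]
side white [260 184  23  15 256] [270.8 191.2]
side white [290 225  46  18 253] [312.8 233.6]
side white [527 253  18  32 165] [532.7 268.3]
side white [ 198  273   42   35 1143] [218.5 289.9]
side white [ 540  301   93   44 1264] [583.6 326. ]
side white [ 272  331   52   48 1362] [297.5 355.3]
```

View pics/crop1.png

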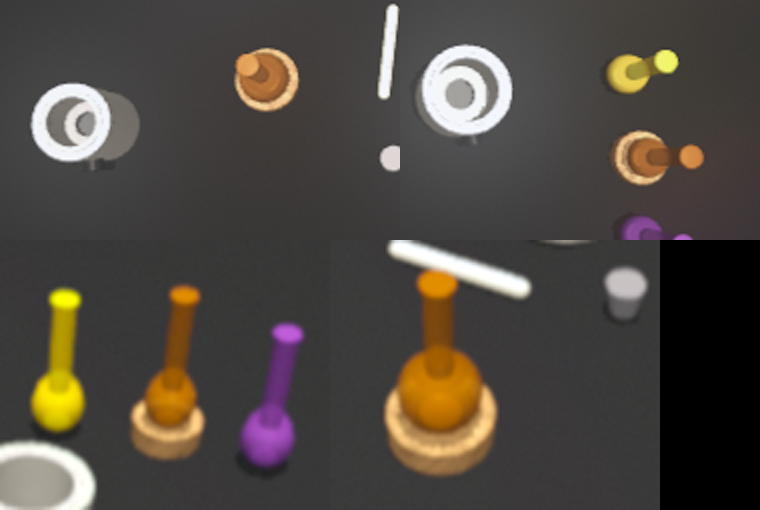

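The crop confirms that the amber flask in the cork between yellow and purple is flask_small. The big one is at top(263,198), the wide pot is the 45 px one at (372,205), and the narrow pot is the 39 px one at (166,221). Next I'll measure positions.

```bash
cat >> h.py <<'E'
from scipy.optimize import least_squares
def circ(P,r=None):
    c0=P.mean(0)
    if r: 
        q=least_squares(lambda q:np.hypot(*(P-q).T)-r,c0,loss='soft_l1'); return q.x,r,np.sqrt((q.fun**2).mean())
    q=least_squares(lambda q:np.hypot(*(P-q[:2]).T)-q[2],[*c0,30],loss='soft_l1'); return q.x[:2],q.x[2],np.sqrt((q.fun**2).mean())
def tri(rays):
    A=0;b=0
    for o,d in rays:
        d=d/np.linalg.norm(d); M=np.eye(3)-np.outer(d,d); A=A+M; b=b+M@o
    return np.linalg.solve(A,b)
E
python3 - <<'E'
from h import *
t=load('top');s=load('side')
g=cv2.cvtColor(t['img'],cv2.COLOR_RGB2HSV); 
# pots: white rim outer contour at subpixel via upscaling
for n,(x0,y0,x1,y1) in dict(big=(340,172,406,238),small=(136,192,196,252)).items():
    k=4; G=cv2.resize(t['img'][y0:y1,x0:x1].min(2),None,fx=k,fy=k,interpolation=cv2.INTER_CUBIC)
    m=(G>170).astype(np.uint8); cs,h=cv2.findContours(m,cv2.RETR_CCOMP,cv2.CHAIN_APPROX_NONE)
    i=max(range(len(cs)),key=lambda i:len(cs[i]))
    hs=[j for j in range(len(cs)) if h[0][j][3]==i]
    for nm,j in [('out',i)]+[('in',j) for j in sorted(hs,key=lambda j:-len(cs[j]))[:1]]:
        c=cv2.convexHull(cs[j])[:,0] if nm=='out' else cs[j][:,0]
        P=np.array([onz(t,(u+.5)/k-.5+x0,(v+.5)/k-.5+y0,100)[:2] for u,v in c]); print(n,nm,circ(P))
for n,(a,b) in dict(big=((253.5,192.5),(305.7,240)),small=((485.5,238),(401.7,118.7))).items():
    X=tri([ray(t,*a),ray(s,*b)]); print(n,'lip',X,proj(t,X)-a,proj(s,X)-b, 'z145',onz(t,*a,145))
f=proj(t,[0,0,0])
# cork/bulb top view
for n,(u,v) in dict(big=(263.5,199.5),small=(460.5,239)).items(): print(n,'cork z22',onz(t,u,v,22))
for n,(u,v) in dict(yel=(455,197),pur=(461,278)).items(): print(n,onz(t,u,v,24))
for n,(u,v) in dict(yel=(473,191),pur=(481.5,283)).items(): print(n,'lip',onz(t,u,v,140))
print('side cork',onz(s,306,283,22),onz(s,396.5,159,22))
# side rims
for n,(u,v) in dict(big=(349.8,182.5),small=(298.4,354)).items(): print('side rim',n,onz(s,u,v,100))
E
```

```text
big out (array([ 547.1085791 , -107.74655003]), np.float64(50.32561497286336), np.float64(0.20053613103826384))
big in (array([ 547.65312911, -108.62103377]), np.float64(33.70187347146739), np.float64(6.123732169832667))
small out (array([522.56995133, 354.78229724]), np.float64(43.30144674647895), np.float64(0.2275249143162282))
small in (array([522.95158079, 356.36629767]), np.float64(26.058490916378698), np.float64(8.05229367869526))
big lip [573.70653335 150.38968977 149.21566212] [[-0.01527447 -0.08168255]] [[0.08860625 0.01871464]] z145 [574.10914795 151.11187108 145.        ]
small lip [ 465.85041065 -331.06663626  150.86442744] [[0.02398838 0.1020757 ]] [[-0.08283757 -0.00309883]] z145 [ 466.03675457 -333.69840544  145.        ]
big cork z22 [573.02373779 148.66865593  22.        ]
small cork z22 [ 464.65689853 -328.49102731   22.        ]
yel [ 567.33792956 -321.68095253   24.        ]
pur [ 372.21145589 -322.13086667   24.        ]
yel lip [ 566.4835108  -317.31162336  140.        ]
pur lip [ 373.64253187 -320.03943909  140.        ]
side cork [574.1547891  155.09125021  22.        ] [ 464.41888127 -328.34535875   22.        ]
side rim big [ 545.69303989 -100.08609324  100.        ]
side rim small [521.15381318 357.40662699 100.        ]
```

Call:
send_rows([
  [[0.03,-0.0325,0,0,0,0,1],[0.03,-0.0325,0,0,0,0,1],[0.03,-0.0325,0,0,0,0,1],[0.03,-0.0325,0,0,0,0,1],[0.03,-0.0325,0,0,0,0,1],[0.03,-0.0325,0,0,0,0,1],[0.03,-0.0325,0,0,0,0,1],[0.03,-0.0325,0,0,0,0,1],[0.03,-0.0325,0,0,0,0,1],[0.03,-0.0325,0,0,0,0,1]],
], grip_force=20)

```text
clock: 1.1
eef_pos: [458.4, 278.2, 248.2]
tcp_rot: [-3.141, -0.0, 2.887]
contact_force: [0.8, 0.6, 0.2]
opening: 0.997
grasp_force: 0.0
```

Call:
send_rows([
  [[0.03,-0.0325,0,0,0,0,1],[0.03,-0.0325,0,0,0,0,1],[0.03,-0.0325,0,0,0,0,1],[0.026,-0.032,0,0,0,0,1],[0,0,0,0,0,0,1],[0,0,0,0,0,0,1]],
])

```text
clock: 1.7
eef_pos: [573.6, 149.5, 247.7]
tcp_rot: [-3.141, -0.001, 2.885]
contact_force: [0.3, 0.0, -0.5]
opening: 1.0
grasp_force: 0.0
```

```bash
cat >> h.py <<'E'
from scipy.spatial.transform import Rotation as Ro
def wproj(st,f,p):
    R=Ro.from_euler('xyz',st['tcp_rot']).as_matrix(); T=np.eye(4);T[:3,:3]=R;T[:3,3]=st['eef_pos']
    M=np.linalg.inv(T@f['T_tool_cam']); q=(M[:3,:3]@np.array(p,float).reshape(-1,3).T).T+M[:3,3]
    u=(f['mtx']@q.T).T; return u[:,:2]/u[:,2:]
E
python3 - <<'E'
from rig import *; from h import *
s=sense(); f=grab_frame('wrist'); pickle.dump((s,f),open('pics/w1.pkl','wb')); print(s['eef_pos'],s['tcp_rot'],s['contact_force'],f['T_tool_cam'].round(2).tolist())
im=f['img'][:,:,::-1].copy()
a=np.linspace(0,6.3,40)
for r,z in((12.5,149),(30,39),(38,22)):
    for u,v in wproj(s,f,np.c_[573.7+r*np.cos(a),150.4+r*np.sin(a),0*a+z]): cv2.circle(im,(int(u),int(v)),1,(0,255,0),-1)
cv2.imwrite('pics/w1.png',im)
E
```

```text
[573.5523105  149.46560426 247.70898666] [-3.14125409e+00 -1.13784282e-03  2.88470092e+00] [ 0.31328624  0.03397107 -0.47615288] [[-0.0, -0.96, -0.28, 71.97], [1.0, -0.0, 0.0, -0.09], [-0.0, -0.28, 0.96, -125.51], [0.0, 0.0, 0.0, 1.0]]
```

View pics/w1.png

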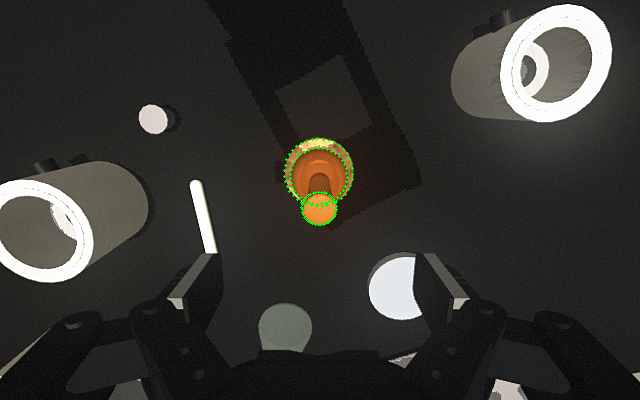

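The wrist view shows the lip at (319,208) and the bulb at (320,173), both matching my estimate to about 1 px. Descending to grasp.

Call:
send_rows([
  [[0,0.0008,-0.04,0,0,0,1],[0,0,-0.04,0,0,0,1],[0,0,-0.03,0,0,0,1],[0,0,-0.015,0,0,0,1],[0,0,0,0,0,0,0.5],[0,0,0,0,0,0,-1],[0,0,0,0,0,0,-1],[0,0,0,0,0,0,-1],[0,0,0,0,0,0,-1],[0,0,0,0,0,0,-1]],
], grip_force=25)

```text
clock: 2.75
eef_pos: [574.3, 151.3, 124.4]
tcp_rot: [3.141, 0.002, 2.887]
contact_force: [-0.4, -0.3, 5.3]
opening: 0.241
grasp_force: 24.2
```

Call:
send_rows([
  [[0,0,0,0,0,0,-1],[0,0,0,0,0,0,-1],[0,0,0,0,0,0,-1],[0,0,0,0,0,0,-1]],
])

```text
clock: 3.15
eef_pos: [574.4, 151.3, 124.3]
tcp_rot: [3.141, 0.002, 2.887]
contact_force: [0.0, 0.2, 6.4]
opening: 0.241
grasp_force: 24.2
```

Call:
send_rows([
  [[0,0,0.01,0,0,0,-1],[0,0,0.03,0,0,0,-1],[0,0,0.04,0,0,0,-1],[0,0,0.041,0,0,0,-1],[-0.004,-0.035,0,0,0,0,-1],[-0.004,-0.04,0,0,0,0,-1],[-0.004,-0.04,0,0,0,0,-1],[-0.004,-0.04,0,0,0,0,-1],[-0.004,-0.04,0,0,0,0,-1],[-0.004,-0.035,0,0,0,0,-1]],
])

```text
clock: 4.15
eef_pos: [548.8, -80.7, 244.7]
tcp_rot: [-3.141, -0.0, 2.886]
contact_force: [0.2, 0.4, -1.5]
opening: 0.235
grasp_force: 24.7
```

Call:
send_rows([
  [[-0.003,-0.02,0,0,0,0,-1],[0,-0.009,0,0,0,0,-1],[0,0,0,0,0,0,-1],[0,0,0,0,0,0,-1],[0,0,0,0,0,0,-1],[0,0,0,0,0,0,-1]],
])

```text
clock: 4.75
eef_pos: [546.7, -106.9, 244.3]
tcp_rot: [3.141, -0.0, 2.888]
contact_force: [-0.1, -0.7, -1.3]
opening: 0.242
grasp_force: 24.7
```

```bash
cat > look.py <<'E'
import sys; from rig import *; from h import *
n,px,py,rp,ro,rw=sys.argv[1],*map(float,sys.argv[2:7])
rb=30 if rp>45 else 24
s=sense(); W=grab_frame('wrist'); S=grab_frame('side'); T=grab_frame('top')
pickle.dump((s,W,S,T),open(f'pics/{n}.pkl','wb')); e=s['eef_pos']; print(e,s['tcp_rot'],s['contact_force'],s['grasp_force'])
zb=e[2]-ro
a=np.linspace(0,2*np.pi,80)
out=[]
for nm,f in(('W',W),('S',S),('T',T)):
    P=(lambda p:wproj(s,W,p)) if nm=='W' else (lambda p:proj(f,p))
    im=f['img'][:,:,::-1].copy(); k=3
    ctr=P([px,py,130])[0]; x0=int(np.clip(ctr[0]-65,0,510)); y0=int(np.clip(ctr[1]-65,0,270))
    if nm=='W': k=1; x0=y0=0
    im=cv2.resize(im[y0:y0+130,x0:x0+130],None,fx=k,fy=k,interpolation=cv2.INTER_CUBIC) if k>1 else im
    D=lambda p,c:[cv2.circle(im,(int((u-x0+.5)*k),int((v-y0+.5)*k)),1,c,-1) for u,v in P(p)]
    D(np.c_[px+rp*np.cos(a),py+rp*np.sin(a),0*a+100],(0,255,0)); D(np.c_[px+rw*np.cos(a),py+rw*np.sin(a),0*a+100],(0,255,0))
    D(np.c_[e[0]+12.5*np.cos(a),e[1]+12.5*np.sin(a),0*a+zb+140],(255,255,0))
    # bulb outline (sphere silhouette)
    c=np.array([e[0],e[1],zb+rb])
    if nm!='W': o,d=ray(f,0,0)
    else:
        Rm=Ro.from_euler('xyz',s['tcp_rot']).as_matrix(); o=Rm@W['T_tool_cam'][:3,3]+e
    v=c-o; L=np.linalg.norm(v); v/=L; x=np.cross(v,[0,1,0.3]); x/=np.linalg.norm(x); y=np.cross(v,x)
    r=rb*np.sqrt(1-(rb/L)**2); D(c-v*rb*rb/L+r*(np.outer(np.cos(a),x)+np.outer(np.sin(a),y)),(255,0,255))
    out.append(im)
cv2.imwrite(f'pics/{n}.png',np.vstack([np.hstack(out[1:])[:390],np.zeros((2,780,3),np.uint8)]) )
cv2.imwrite(f'pics/{n}_w.png',out[0])
E
python3 look.py p1 547.1 -107.7 50 115.3 36
```

```text
[ 546.66049444 -106.8765843   244.25349257] [ 3.14146137e+00 -1.72505475e-04  2.88807756e+00] [-0.05699871 -0.74022883 -1.2815306 ] 24.692326211370528
```

View pics/p1.png

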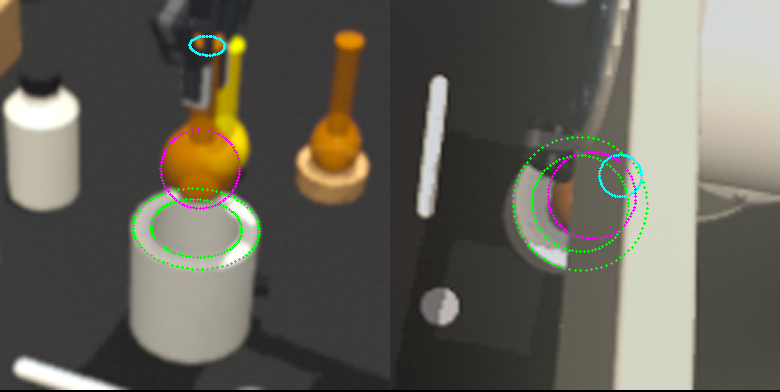

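View pics/p1_w.png

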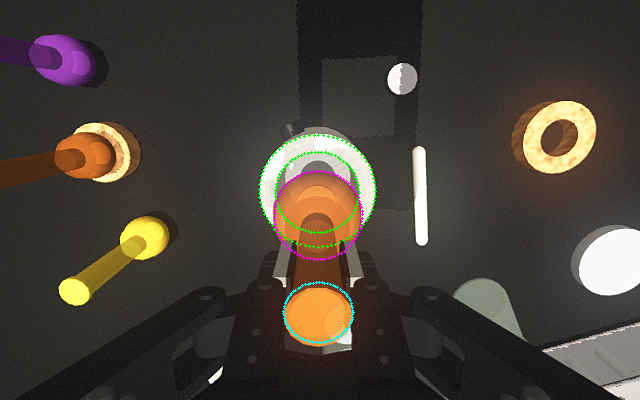

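The side, top and wrist overlays agree with the model: bulb and rim are coaxial to about 1 mm, with the rim centre at wrist (318,193). While still above, I'll estimate the cradle heights from the first top picture to shorten the feeling.

```bash
python3 - <<'E'
from h import *
t=load('top'); g=cv2.GaussianBlur(cv2.cvtColor(t['img'],cv2.COLOR_RGB2GRAY),(0,0),.7).astype(np.float32); a=np.linspace(0,2*np.pi,120)
def samp(P): p=proj(t,P).astype(np.float32); return cv2.remap(g,p[:,0].reshape(-1,1),p[:,1].reshape(-1,1),cv2.INTER_LINEAR).mean()
for n,x,y,r in(('big',547.1,-107.7,18.5),('small',522.6,354.8,15)):
    print(n,[(z,round(samp(np.c_[x+(r+2.5)*np.cos(a),y+(r+2.5)*np.sin(a),0*a+z])-samp(np.c_[x+(r-2.5)*np.cos(a),y+(r-2.5)*np.sin(a),0*a+z]),1)) for z in range(24,74,3)])
E
```

```text
big [(24, np.float32(42.0)), (27, np.float32(47.1)), (30, np.float32(52.0)), (33, np.float32(56.7)), (36, np.float32(60.8)), (39, np.float32(64.4)), (42, np.float32(66.7)), (45, np.float32(67.1)), (48, np.float32(66.0)), (51, np.float32(63.7)), (54, np.float32(60.6)), (57, np.float32(56.9)), (60, np.float32(52.8)), (63, np.float32(48.4)), (66, np.float32(44.0)), (69, np.float32(39.4)), (72, np.float32(35.2))]
small [(24, np.float32(-22.1)), (27, np.float32(-17.3)), (30, np.float32(-10.5)), (33, np.float32(-4.1)), (36, np.float32(2.1)), (39, np.float32(9.7)), (42, np.float32(18.4)), (45, np.float32(30.2)), (48, np.float32(42.7)), (51, np.float32(52.7)), (54, np.float32(59.7)), (57, np.float32(60.9)), (60, np.float32(58.7)), (63, np.float32(54.7)), (66, np.float32(48.4)), (69, np.float32(40.1)), (72, np.float32(28.5))]
```

Call:
send_rows([
  [[0.0004,-0.0008,-0.015,0,0,0,-1],[0,0,-0.015,0,0,0,-1],[0,0,-0.014,0,0,0,-1],[0,0,-0.01,0,0,0,-1],[0,0,-0.006,0,0,0,-1],[0,0,-0.002,0,0,0,-1],[0,0,0,0,0,0,-1],[0,0,0,0,0,0,-1],[0,0,0,0,0,0,-1]],
])

```text
clock: 5.8
eef_pos: [547.3, -108.7, 182.8]
tcp_rot: [3.142, 0.001, 2.887]
contact_force: [0.7, -0.1, -1.8]
opening: 0.239
grasp_force: 24.7
```

Call:
send_rows([
  [[0,0.0007,-0.003,0,0,0,-1],[0,0,-0.003,0,0,0,-1],[0,0,-0.003,0,0,0,-1],[0,0,-0.003,0,0,0,-1],[0,0,0,0,0,0,-1],[0,0,0,0,0,0,-1]],
])

```text
clock: 6.4
eef_pos: [546.9, -108.0, 170.1]
tcp_rot: [3.142, -0.0, 2.887]
contact_force: [0.8, -0.4, -1.0]
opening: 0.238
grasp_force: 24.7
```

Call:
send_rows([
  [[0,0,-0.0015,0,0,0,-1],[0,0,-0.0015,0,0,0,-1],[0,0,-0.0015,0,0,0,-1],[0,0,-0.0015,0,0,0,-1],[0,0,0,0,0,0,-1],[0,0,0,0,0,0,-1]],
])

```text
clock: 7.0
eef_pos: [546.9, -108.0, 164.2]
tcp_rot: [3.142, -0.0, 2.887]
contact_force: [-0.1, -0.1, -1.7]
opening: 0.238
grasp_force: 24.7
```

Call:
send_rows([
  [[0,0,-0.001,0,0,0,-1],[0,0,-0.001,0,0,0,-1],[0,0,-0.001,0,0,0,-1],[0,0,-0.001,0,0,0,-1],[0,0,0,0,0,0,-1],[0,0,0,0,0,0,-1]],
])

```text
clock: 7.6
eef_pos: [546.9, -108.0, 160.2]
tcp_rot: [-3.142, -0.0, 2.887]
contact_force: [-0.0, -0.1, -0.9]
opening: 0.244
grasp_force: 24.7
```

Call:
send_rows([
  [[0,0,-0.001,0,0,0,-1],[0,0,-0.001,0,0,0,-1],[0,0,-0.001,0,0,0,-1],[0,0,0,0,0,0,-1],[0,0,0,0,0,0,-1]],
])

```text
clock: 8.1
eef_pos: [546.9, -108.0, 157.2]
tcp_rot: [-3.142, -0.0, 2.887]
contact_force: [-0.7, 0.1, -1.2]
opening: 0.239
grasp_force: 24.7
```

Call:
send_rows([
  [[0,0,-0.001,0,0,0,-1],[0,0,-0.001,0,0,0,-1],[0,0,-0.001,0,0,0,-1],[0,0,0,0,0,0,-1],[0,0,0,0,0,0,-1]],
])

```text
clock: 8.6
eef_pos: [546.9, -108.0, 154.2]
tcp_rot: [-3.142, -0.0, 2.887]
contact_force: [-0.2, 0.4, -1.1]
opening: 0.236
grasp_force: 24.7
```

Call:
send_rows([
  [[0,0,-0.001,0,0,0,-1],[0,0,-0.001,0,0,0,-1],[0,0,-0.001,0,0,0,-1],[0,0,0,0,0,0,-1],[0,0,0,0,0,0,-1]],
])

```text
clock: 9.1
eef_pos: [546.9, -108.0, 151.2]
tcp_rot: [3.142, -0.0, 2.887]
contact_force: [-0.0, -0.1, -2.1]
opening: 0.243
grasp_force: 24.7
```

Call:
send_rows([
  [[0,0,-0.001,0,0,0,-1],[0,0,-0.001,0,0,0,-1],[0,0,-0.001,0,0,0,-1],[0,0,0,0,0,0,-1],[0,0,0,0,0,0,-1]],
])

```text
clock: 9.6
eef_pos: [546.9, -108.0, 148.2]
tcp_rot: [-3.142, -0.0, 2.887]
contact_force: [-0.2, 0.2, -1.2]
opening: 0.241
grasp_force: 24.7
```

Call:
send_rows([
  [[0,0,-0.001,0,0,0,-1],[0,0,-0.001,0,0,0,-1],[0,0,-0.001,0,0,0,-1],[0,0,0,0,0,0,-1],[0,0,0,0,0,0,-1]],
])

```text
clock: 10.1
eef_pos: [547.0, -108.0, 145.3]
tcp_rot: [-3.142, 0.0, 2.887]
contact_force: [-0.1, -0.1, 0.2]
opening: 0.243
grasp_force: 24.7
```

Call:
send_rows([
  [[0,0,-0.001,0,0,0,-1],[0,0,0,0,0,0,-1],[0,0,0,0,0,0,-1]],
])

```text
clock: 10.4
eef_pos: [547.0, -108.0, 144.3]
tcp_rot: [-3.142, 0.0, 2.887]
contact_force: [-1.3, -0.8, 0.2]
opening: 0.242
grasp_force: 24.7
```

Call:
send_rows([
  [[0,0,-0.0005,0,0,0,-1],[0,0,0,0,0,0,-1]],
])

```text
clock: 10.6
eef_pos: [547.0, -108.0, 143.8]
tcp_rot: [3.142, 0.0, 2.887]
contact_force: [-0.2, 0.3, -0.3]
opening: 0.241
grasp_force: 24.7
```

Call:
send_rows([
  [[0,0,0,0,0,0,-1]],
])

```text
clock: 10.7
eef_pos: [547.0, -108.0, 143.8]
tcp_rot: [3.142, 0.0, 2.887]
contact_force: [0.2, 0.2, 0.2]
opening: 0.238
grasp_force: 24.7
```

Call:
send_rows([
  [[0,0,0,0,0,0,-1]],
])

```text
clock: 10.8
eef_pos: [547.0, -108.0, 143.8]
tcp_rot: [3.142, 0.0, 2.887]
contact_force: [-0.3, -0.0, 1.5]
opening: 0.239
grasp_force: 24.7
```

Contact is felt at TCP z≈146. The force rose by about 1.7 N, which is more than the flask's weight, so I'm releasing gently.

Call:
send_rows([
  [[0,0,0,0,0,0,-0.45],[0,0,0,0,0,0,-0.4],[0,0,0,0,0,0,-0.3],[0,0,0,0,0,0,0],[0,0,0,0,0,0,0.4],[0,0,0,0,0,0,0.4],[0,0,0,0,0,0,0.4]],
])

```text
clock: 11.5
eef_pos: [546.9, -108.0, 143.8]
tcp_rot: [-3.142, -0.0, 2.887]
contact_force: [0.7, -0.5, -0.0]
opening: 0.7
grasp_force: 0.0
```

Call:
send_rows([
  [[0,0,0.02,0,0,0,0.4],[0,0,0.04,0,0,0,0.4],[0,0,0.045,0,0,0,0.4],[-0.005,-0.015,0.02,0,0,0,0.4],[-0.015,-0.04,0,0,0,0,0.4],[-0.015,-0.04,0,0,0,0,0.4],[-0.015,-0.04,0,0,0,0,0.4],[-0.015,-0.04,0,0,0,0,0.4],[-0.015,-0.04,0,0,0,0,0.4]],
])

```text
clock: 12.4
eef_pos: [466.1, -324.4, 268.9]
tcp_rot: [-3.141, 0.0, 2.887]
contact_force: [0.8, -0.3, 0.4]
opening: 0.697
grasp_force: 0.0
```

Call:
send_rows([
  [[-0.001,-0.006,0,0,0,0,0.4],[0,0,0,0,0,0,0.4],[0,0,0,0,0,0,0.4],[0,0,0,0,0,0,0.4]],
])

```text
clock: 12.8
eef_pos: [466.4, -327.7, 268.7]
tcp_rot: [3.141, -0.0, 2.888]
contact_force: [-0.2, 0.3, 0.1]
opening: 0.699
grasp_force: 0.0
```

```bash
python3 - <<'E'
from rig import *; from h import *
s=sense(); f=grab_frame('wrist'); S=grab_frame('side'); pickle.dump((s,f,S),open('pics/w2.pkl','wb')); print(s['eef_pos'],s['tcp_rot'],s['contact_force'])
im=f['img'][:,:,::-1].copy()
a=np.linspace(0,6.3,40)
for x,y,Q in((465.5,-330,((12.5,150),(24,33),(32,22))),(547.1,-107.7,((12.5,170),(50,100)))):
  for r,z in Q:
    for u,v in wproj(s,f,np.c_[x+r*np.cos(a),y+r*np.sin(a),0*a+z]):
        if 0<u<640 and 0<v<400: cv2.circle(im,(int(u),int(v)),1,(0,255,0),-1)
c=cv2.resize(S['img'][60:240,280:420,::-1],(311,400))
cv2.imwrite('pics/w2.png',np.hstack([im[:,90:560],c]))
E
```

```text
[ 466.42504643 -327.74085051  268.72982691] [ 3.14119323e+00 -1.48420566e-04  2.88812300e+00] [-0.15274522  0.29680609  0.08417072]
```

View pics/w2.png

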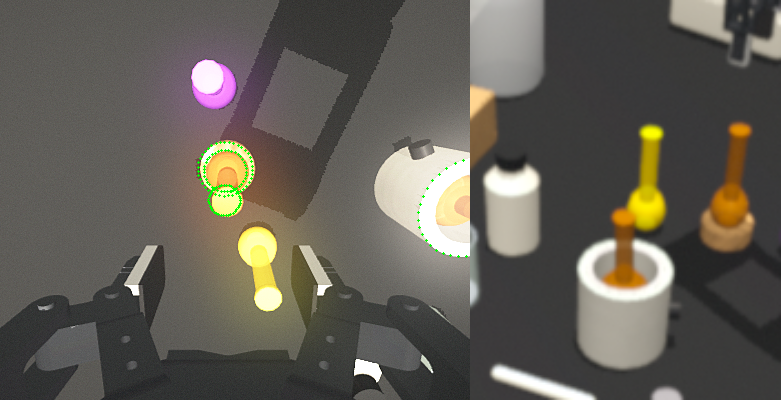

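The larger flask stands upright in the wide pot (side crop (623,250)). The small flask's lip at w2(225,200) matches my estimate. Grasping it.

Call:
send_rows([
  [[-0.0008,-0.002,-0.04,0,0,0,0.4],[0,0,-0.04,0,0,0,0.4],[0,0,-0.035,0,0,0,0.4],[0,0,-0.02,0,0,0,0.4],[0,0,-0.01,0,0,0,0.4],[0,0,0,0,0,0,0.4],[0,0,0,0,0,0,0],[0,0,0,0,0,0,-1],[0,0,0,0,0,0,-1],[0,0,0,0,0,0,-1]],
])

```text
clock: 13.9
eef_pos: [465.8, -330.9, 124.8]
tcp_rot: [3.141, 0.002, 2.886]
contact_force: [1.2, 2.5, 4.6]
opening: 0.242
grasp_force: 24.2
```

Call:
send_rows([
  [[0,0,0,0,0,0,-1],[0,0,0,0,0,0,-1],[0,0,0,0,0,0,-1],[0,0,0,0,0,0,-1],[0,0,0,0,0,0,-1]],
])

```text
clock: 14.4
eef_pos: [465.9, -331.0, 124.7]
tcp_rot: [3.142, 0.002, 2.887]
contact_force: [1.7, 3.8, 7.0]
opening: 0.245
grasp_force: 24.4
```

Call:
send_rows([
  [[0,0,0.01,0,0,0,-1],[0,0,0.03,0,0,0,-1],[0,0,0.04,0,0,0,-1],[0,0,0.04,0,0,0,-1],[0,0.01,0.02,0,0,0,-1],[0.002,0.025,0,0,0,0,-1],[0.003,0.04,0,0,0,0,-1],[0.003,0.04,0,0,0,0,-1],[0.003,0.04,0,0,0,0,-1],[0.003,0.04,0,0,0,0,-1]],
])

```text
clock: 15.4
eef_pos: [478.7, -134.8, 264.4]
tcp_rot: [-3.141, 0.0, 2.886]
contact_force: [-0.3, -0.2, -1.8]
opening: 0.24
grasp_force: 25.2
```

Call:
send_rows([
  [[0.003,0.04,0,0,0,0,-1],[0.003,0.04,0,0,0,0,-1],[0.003,0.04,0,0,0,0,-1],[0.004,0.04,0,0,0,0,-1],[0.004,0.04,0,0,0,0,-1],[0.004,0.04,0,0,0,0,-1],[0.004,0.04,0,0,0,0,-1],[0.004,0.04,0,0,0,0,-1],[0.004,0.04,0,0,0,0,-1],[0.003,0.04,0,0,0,0,-1]],
])

```text
clock: 16.4
eef_pos: [515.1, 265.3, 264.3]
tcp_rot: [-3.141, 0.001, 2.887]
contact_force: [0.5, 0.7, -1.6]
opening: 0.24
grasp_force: 25.2
```

Call:
send_rows([
  [[0.003,0.035,0,0,0,0,-1],[0.003,0.03,0,0,0,0,-1],[0.001,0.02,0,0,0,0,-1],[0,0.006,0,0,0,0,-1],[0,0,-0.01,0,0,0,-1],[0,0,-0.01,0,0,0,-1],[0,0,0,0,0,0,-1],[0,0,0,0,0,0,-1],[0,0,0,0,0,0,-1]],
])

```text
clock: 17.3
eef_pos: [522.4, 354.5, 244.1]
tcp_rot: [3.141, 0.0, 2.886]
contact_force: [0.7, -0.6, -1.0]
opening: 0.233
grasp_force: 25.4
```

```bash
sed -i 's/^cv2.imwrite.*_w.png.*$/c=cv2.imread("pics\/x.png"); cv2.imwrite(f"pics\/{n}_w.png",np.hstack([out[0][:,120:520],out[1],out[2]][:2]) if out[0].shape[0]==390 else np.hstack([out[0][:390,130:530],out[1]]))/' h.py look.py; python3 look.py p2 522.6 354.8 43 115.5 28
```

```text
[522.39446979 354.47071238 244.0557976 ] [3.14146145e+00 2.37130525e-04 2.88603485e+00] [ 0.68738716 -0.64893757 -1.02994047] 25.408506765961647[ WARN:0@0.864] global loadsave.cpp:275 findDecoder imread_('pics/x.png'): can't open/read file: check file path/integrity
```

View pics/p2_w.png

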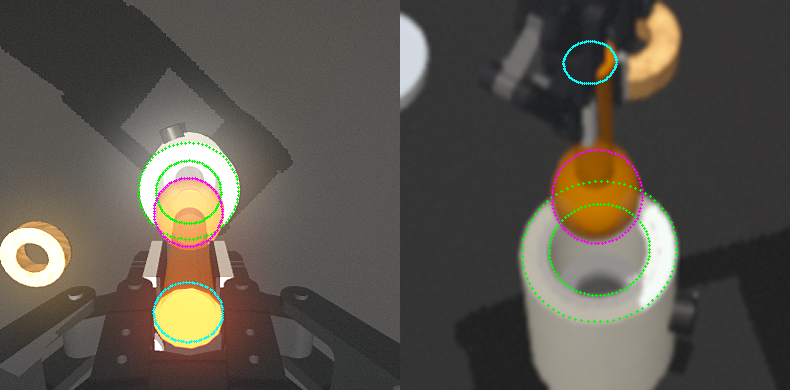

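The side overlay shows the bulb about 2 px higher than predicted, so I'll measure it numerically before lowering.

```bash
python3 - <<'E'
from h import *
s,W,S,T=pickle.load(open('pics/p2.pkl','rb')); e=s['eef_pos']
# rim in side and wrist: match projected circle radius edge score over xy
def grad(img): 
    g=cv2.GaussianBlur(cv2.cvtColor(img,cv2.COLOR_RGB2GRAY),(0,0),.7).astype(np.float32); return g
a=np.linspace(0,2*np.pi,240)
def mk(img,P):
    g=grad(img)
    def smp(p):
        q=P(p).astype(np.float32); return cv2.remap(g,q[:,:1].copy(),q[:,1:].copy(),cv2.INTER_LINEAR)[:,0]
    return smp
for nm,img,P in(('side',S['img'],lambda p:proj(S,p)),('wrist',W['img'],lambda p:wproj(s,W,p))):
    f=mk(img,P); best=[]
    for dx in np.arange(-5,5.1,.5):
        for dy in np.arange(-5,5.1,.5):
            x,y=522.6+dx,354.8+dy; C=lambda r:np.c_[x+r*np.cos(a),y+r*np.sin(a),0*a+100]
            best.append((np.median(f(C(41))-f(C(45))),dx,dy))
    print(nm,'rim',[tuple(np.round(b,1)) for b in sorted(best)[-4:]])
# bulb silhouette: amber mask circle fit
for nm,img,box in(('side',S['img'],None),('wrist',W['img'],None)):
    hsv=cv2.cvtColor(img,cv2.COLOR_RGB2HSV); m=cv2.inRange(hsv,(5,150,60),(22,255,255))
    k,l,st,c=cv2.connectedComponentsWithStats(m)
    i=[i for i in range(1,k) if st[i,4]>150]; 
    for j in i: print(nm,st[j],c[j].round(1))
R=lambda z:[e[0],e[1],z]
print('pred bulb side',proj(S,R(e[2]-115.5+24)),'z+5',proj(S,R(e[2]-110.5+24)),'x+3',proj(S,[e[0]+3,e[1],e[2]-91.5]),'y+3',proj(S,[e[0],e[1]+3,e[2]-91.5]))
E
```

```text
side rim [(np.float64(65.6), np.float64(0.5), np.float64(1.5)), (np.float64(65.9), np.float64(0.5), np.float64(2.5)), (np.float64(66.5), np.float64(0.5), np.float64(2.0)), (np.float64(66.7), np.float64(1.0), np.float64(2.5))]
wrist rim [(np.float64(113.6), np.float64(-0.5), np.float64(1.0)), (np.float64(114.1), np.float64(-1.5), np.float64(1.5)), (np.float64(114.3), np.float64(0.0), np.float64(1.0)), (np.float64(114.4), np.float64(-1.0), np.float64(1.5))]
side [340 155  19  34 299] [349.2 174.4]
side [282 284  30  65 893] [297.3 326.8]
wrist [ 283  218   72  128 3302] [319.5 262.5]
pred bulb side [[297.30103629 334.955648  ]] z+5 [[297.20593899 333.2229836 ]] x+3 [[295.51934129 334.48747213]] y+3 [[296.70106739 336.54682465]]
```

Call:
send_rows([
  [[-0.0004,0.0012,-0.012,0,0,0,-1],[0,0,-0.012,0,0,0,-1],[0,0,-0.01,0,0,0,-1],[0,0,-0.005,0,0,0,-1],[0,0,-0.003,0,0,0,-1],[0,0,-0.003,0,0,0,-1],[0,0,-0.003,0,0,0,-1],[0,0,0,0,0,0,-1],[0,0,0,0,0,0,-1]],
])

```text
clock: 18.35
eef_pos: [521.8, 356.3, 196.0]
tcp_rot: [3.141, 0.0, 2.887]
contact_force: [-0.2, 0.1, -0.6]
opening: 0.239
grasp_force: 25.2
```

Call:
send_rows([
  [[0.0005,-0.0004,-0.002,0,0,0,-1],[0,0,-0.002,0,0,0,-1],[0,0,-0.002,0,0,0,-1],[0,0,-0.002,0,0,0,-1],[0,0,-0.002,0,0,0,-1],[0,0,-0.002,0,0,0,-1],[0,0,-0.002,0,0,0,-1],[0,0,0,0,0,0,-1],[0,0,0,0,0,0,-1]],
])

```text
clock: 19.25
eef_pos: [522.2, 355.8, 181.7]
tcp_rot: [-3.141, -0.0, 2.887]
contact_force: [-0.2, 0.3, -1.4]
opening: 0.237
grasp_force: 25.2
```

```bash
python3 look.py p3 522.6 355.4 43 114 28 2>/dev/null
```

```text
[522.21281036 355.81604227 181.71986035] [-3.14146873e+00 -9.83832585e-05  2.88684193e+00] [-0.18595447  0.29140927 -1.37703851] 25.245844423770905
```

View pics/p3_w.png

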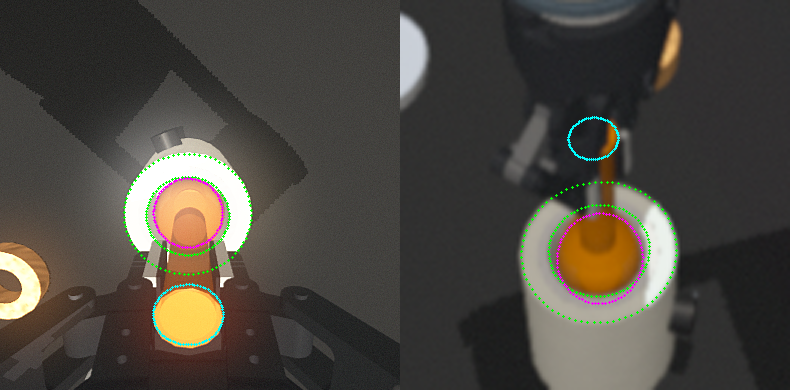

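The bulb (600,255 in the crop) is inside the well with no side force. Feeling down.

Call:
send_rows([
  [[0,0,-0.001,0,0,0,-1],[0,0,-0.001,0,0,0,-1],[0,0,-0.001,0,0,0,-1],[0,0,-0.001,0,0,0,-1],[0,0,-0.001,0,0,0,-1],[0,0,0,0,0,0,-1],[0,0,0,0,0,0,-1]],
])

```text
clock: 20.1
eef_pos: [522.2, 355.8, 176.7]
tcp_rot: [-3.142, -0.0, 2.887]
contact_force: [0.4, -0.3, -2.2]
opening: 0.242
grasp_force: 25.2
```

Call:
send_rows([
  [[0,0,-0.001,0,0,0,-1],[0,0,-0.001,0,0,0,-1],[0,0,-0.001,0,0,0,-1],[0,0,0,0,0,0,-1],[0,0,0,0,0,0,-1]],
])

```text
clock: 20.6
eef_pos: [522.2, 355.8, 173.7]
tcp_rot: [-3.141, -0.0, 2.887]
contact_force: [-0.1, 0.5, -1.2]
opening: 0.239
grasp_force: 25.2
```

Call:
send_rows([
  [[0,0,-0.001,0,0,0,-1],[0,0,-0.001,0,0,0,-1],[0,0,-0.001,0,0,0,-1],[0,0,0,0,0,0,-1],[0,0,0,0,0,0,-1]],
])

```text
clock: 21.1
eef_pos: [522.2, 355.8, 170.7]
tcp_rot: [-3.141, -0.0, 2.887]
contact_force: [-0.9, 0.7, -1.2]
opening: 0.239
grasp_force: 25.2
```

Call:
send_rows([
  [[0,0,-0.001,0,0,0,-1],[0,0,-0.001,0,0,0,-1],[0,0,-0.001,0,0,0,-1],[0,0,0,0,0,0,-1],[0,0,0,0,0,0,-1]],
])

```text
clock: 21.6
eef_pos: [522.2, 355.8, 167.7]
tcp_rot: [-3.141, -0.0, 2.887]
contact_force: [0.1, 0.4, -1.2]
opening: 0.235
grasp_force: 25.2
```

Call:
send_rows([
  [[0,0,-0.001,0,0,0,-1],[0,0,-0.001,0,0,0,-1],[0,0,-0.001,0,0,0,-1],[0,0,0,0,0,0,-1],[0,0,0,0,0,0,-1]],
])

```text
clock: 22.1
eef_pos: [522.2, 355.8, 164.7]
tcp_rot: [-3.142, -0.0, 2.887]
contact_force: [-1.0, 0.4, -0.4]
opening: 0.241
grasp_force: 25.2
```

Call:
send_rows([
  [[0,0,-0.001,0,0,0,-1],[0,0,0,0,0,0,-1]],
])

```text
clock: 22.3
eef_pos: [522.2, 355.8, 163.7]
tcp_rot: [-3.141, -0.0, 2.887]
contact_force: [-0.5, -1.0, -1.2]
opening: 0.238
grasp_force: 25.2
```

Call:
send_rows([
  [[0,0,0,0,0,0,-1]],
])

```text
clock: 22.4
eef_pos: [522.2, 355.8, 163.7]
tcp_rot: [-3.142, -0.0, 2.887]
contact_force: [0.1, 0.0, -2.2]
opening: 0.237
grasp_force: 25.2
```

Call:
send_rows([
  [[0,0,0,0,0,0,-1]],
])

```text
clock: 22.5
eef_pos: [522.2, 355.8, 163.8]
tcp_rot: [-3.142, -0.0, 2.887]
contact_force: [0.3, 0.6, -0.7]
opening: 0.235
grasp_force: 25.2
```

Call:
send_rows([
  [[0,0,0,0,0,0,-1]],
])

```text
clock: 22.6
eef_pos: [522.3, 355.8, 163.8]
tcp_rot: [3.142, 0.0, 2.887]
contact_force: [0.8, -0.0, -1.0]
opening: 0.238
grasp_force: 25.2
```

Call:
send_rows([
  [[0,0,-0.001,0,0,0,-1],[0,0,-0.001,0,0,0,-1],[0,0,0,0,0,0,-1],[0,0,0,0,0,0,-1]],
])

```text
clock: 23.0
eef_pos: [522.2, 355.8, 161.7]
tcp_rot: [-3.141, -0.0, 2.887]
contact_force: [-0.5, -0.3, -1.2]
opening: 0.234
grasp_force: 25.2
```

Call:
send_rows([
  [[0,0,0,0,0,0,-1]],
])

```text
clock: 23.1
eef_pos: [522.3, 355.8, 161.8]
tcp_rot: [-3.142, 0.0, 2.887]
contact_force: [-0.6, 0.9, -0.6]
opening: 0.241
grasp_force: 25.2
```

Call:
send_rows([
  [[0,0,0,0,0,0,-1]],
])

```text
clock: 23.2
eef_pos: [522.3, 355.8, 161.8]
tcp_rot: [3.142, 0.0, 2.887]
contact_force: [-0.0, 0.3, -1.7]
opening: 0.241
grasp_force: 25.2
```

Call:
send_rows([
  [[0,0,-0.001,0,0,0,-1],[0,0,-0.001,0,0,0,-1],[0,0,0,0,0,0,-1],[0,0,0,0,0,0,-1]],
])

```text
clock: 23.6
eef_pos: [522.2, 355.8, 159.7]
tcp_rot: [-3.142, -0.0, 2.887]
contact_force: [-0.3, 0.4, -1.1]
opening: 0.239
grasp_force: 25.2
```

Call:
send_rows([
  [[0,0,0,0,0,0,-1]],
])

```text
clock: 23.7
eef_pos: [522.2, 355.8, 159.8]
tcp_rot: [3.142, -0.0, 2.887]
contact_force: [0.2, -0.5, -1.5]
opening: 0.239
grasp_force: 25.2
```

Call:
send_rows([
  [[0,0,0,0,0,0,-1]],
])

```text
clock: 23.8
eef_pos: [522.3, 355.8, 159.8]
tcp_rot: [3.142, 0.0, 2.887]
contact_force: [-0.2, -0.8, -0.2]
opening: 0.238
grasp_force: 25.2
```

Call:
send_rows([
  [[0,0,-0.001,0,0,0,-1],[0,0,-0.001,0,0,0,-1],[0,0,0,0,0,0,-1],[0,0,0,0,0,0,-1]],
])

```text
clock: 24.2
eef_pos: [522.3, 355.8, 157.8]
tcp_rot: [-3.142, 0.0, 2.887]
contact_force: [0.5, -1.0, 0.8]
opening: 0.237
grasp_force: 25.2
```

Call:
send_rows([
  [[0,0,0,0,0,0,-1]],
])

```text
clock: 24.3
eef_pos: [522.3, 355.8, 157.8]
tcp_rot: [3.142, 0.0, 2.887]
contact_force: [0.5, 0.1, -0.5]
opening: 0.241
grasp_force: 25.2
```

Call:
send_rows([
  [[0,0,0,0,0,0,-1]],
])

```text
clock: 24.4
eef_pos: [522.3, 355.8, 157.9]
tcp_rot: [3.142, 0.0, 2.887]
contact_force: [0.1, -0.8, -0.8]
opening: 0.231
grasp_force: 25.2
```

Call:
send_rows([
  [[0,0,-0.001,0,0,0,-1],[0,0,0,0,0,0,-1],[0,0,0,0,0,0,-1]],
])

```text
clock: 24.7
eef_pos: [522.3, 355.9, 156.8]
tcp_rot: [3.142, 0.0, 2.887]
contact_force: [0.6, -0.5, -0.5]
opening: 0.233
grasp_force: 25.2
```

Call:
send_rows([
  [[0,0,0,0,0,0,-1]],
])

```text
clock: 24.8
eef_pos: [522.2, 355.8, 156.8]
tcp_rot: [3.142, 0.0, 2.887]
contact_force: [0.3, 0.3, -0.4]
opening: 0.242
grasp_force: 25.2
```

Call:
send_rows([
  [[0,0,0,0,0,0,-1]],
])

```text
clock: 24.9
eef_pos: [522.3, 355.9, 156.8]
tcp_rot: [3.142, 0.0, 2.887]
contact_force: [0.6, 0.8, -0.1]
opening: 0.238
grasp_force: 25.3
```

Call:
send_rows([
  [[0,0,0,0,0,0,-1]],
])

```text
clock: 25.0
eef_pos: [522.2, 355.9, 156.8]
tcp_rot: [3.142, 0.0, 2.887]
contact_force: [-0.4, 0.0, 0.1]
opening: 0.235
grasp_force: 25.3
```

Call:
send_rows([
  [[0,0,-0.001,0,0,0,-1],[0,0,0,0,0,0,-1],[0,0,0,0,0,0,-1]],
])

```text
clock: 25.3
eef_pos: [522.2, 355.8, 155.8]
tcp_rot: [-3.142, 0.0, 2.887]
contact_force: [-0.4, -0.4, 1.2]
opening: 0.237
grasp_force: 25.2
```

Call:
send_rows([
  [[0,0,0,0,0,0,-1]],
])

```text
clock: 25.4
eef_pos: [522.2, 355.8, 155.8]
tcp_rot: [3.142, -0.0, 2.887]
contact_force: [0.6, -0.1, 0.4]
opening: 0.241
grasp_force: 25.2
```

Call:
send_rows([
  [[0,0,0,0,0,0,-1]],
])

```text
clock: 25.5
eef_pos: [522.3, 355.8, 155.8]
tcp_rot: [3.142, 0.0, 2.887]
contact_force: [-0.8, 0.2, 0.8]
opening: 0.242
grasp_force: 25.2
```

Call:
send_rows([
  [[0,0,0,0,0,0,-1]],
])

```text
clock: 25.6
eef_pos: [522.2, 355.8, 155.8]
tcp_rot: [-3.142, 0.0, 2.887]
contact_force: [0.4, -0.2, 0.6]
opening: 0.241
grasp_force: 25.2
```

The force is rising about 0.6–0.9 N per mm and the cradle now carries about 1.6 N, so I'm releasing.

Call:
send_rows([
  [[0,0,0,0,0,0,-0.45],[0,0,0,0,0,0,-0.4],[0,0,0,0,0,0,-0.3],[0,0,0,0,0,0,0],[0,0,0,0,0,0,0.4],[0,0,0,0,0,0,0.4],[0,0,0,0,0,0,0.4]],
])

```text
clock: 26.3
eef_pos: [522.2, 355.8, 155.8]
tcp_rot: [3.142, -0.0, 2.887]
contact_force: [0.2, 0.2, -0.3]
opening: 0.7
grasp_force: 0.0
```

Call:
send_rows([
  [[0,0,0.02,0,0,0,0.4],[0,0,0.04,0,0,0,0.4],[0,0,0.04,0,0,0,0.4],[0,0,0.02,0,0,0,0.4],[-0.03,0,0,0,0,0,0.4],[-0.04,0,0,0,0,0,0.4],[-0.04,0,0,0,0,0,0.4],[-0.03,0,0,0,0,0,0.4],[0,0,0,0,0,0,0.4],[0,0,0,0,0,0,0.4]],
])

```text
clock: 27.3
eef_pos: [382.3, 356.1, 276.3]
tcp_rot: [3.141, 0.001, 2.888]
contact_force: [0.1, -0.2, -0.8]
opening: 0.701
grasp_force: 0.0
```

```bash
python3 - <<'E'
from rig import *; from h import *
s=sense(); S=grab_frame('side'); W=grab_frame('wrist'); T=grab_frame('top'); print(s['clock'],s['eef_pos'])
c=lambda f,x0,y0:cv2.resize(f['img'][y0:y0+130,x0:x0+130,::-1],None,fx=2,fy=2,interpolation=cv2.INTER_CUBIC)
cv2.imwrite('pics/end.png',np.vstack([np.hstack([c(S,235,270),c(S,285,110),c(T,310,140)]),np.hstack([W['img'][:,:,::-1],np.zeros((400,140,3),np.uint8)])[:340]]))
E
```

```text
27.3 [382.27331357 356.12849827 276.2691678 ]
```

View pics/end.png

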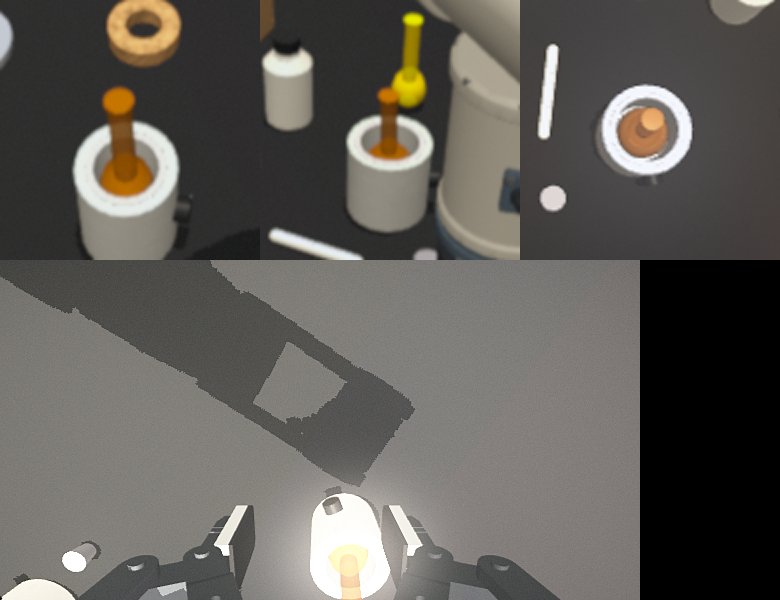

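Both flasks stand upright and centred in their wells: the small one at (122,140) and the big one at (388,130) and (645,128). The gripper is clear, so I'm handing in.

```bash
python3 -c "
from rig import *
print(sign_off())"
```

```text
the job is handed in; nothing more can be done
None
```

I set both flasks upright on the cradles, the larger in the wider heater and the smaller in the narrower, let go of both, and handed the job in at about 27 s; sign-off gave no verdict.

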